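# Put the panel spares into their kit trays

## Task

Four spare parts for a control panel lie loose on the bench: a round gauge, a small round knob, a rectangular connector block and a small rectangular relay. Set each one down (do not drop it) upright in the tray whose pocket matches it in shape and size, flat on the pocket's floor, roughly centred, with the connector block and the relay square to their pockets. Leave the side cutters and the tube clamp where they lie.

Things in the scene. Friction and masses are not known exactly. Their poses are not given: they have to be found in the camera images.
- gauge: Round white dial gauge lying on its back, dial up, 45 mm diameter, 21 mm high; can be gripped across any diameter. Origin: centre of the underside, z up. Goes into gauge_tray.
- knob: Small round black control knob, upright, 26 mm diameter, 14 mm high; can be gripped across any diameter. Origin: centre of the underside, z up. Goes into knob_tray.
- connector: Rectangular blue connector block with a metal top and round socket, upright: 36 mm along its x, 44 mm along its y; the block is 19 mm high, 25 mm with the socket on top. Grip across its 36 mm (x). Origin: centre of the underside, z up. Goes into connector_tray, x along the tray's x (either way round).
- relay: Small upright pale grey relay, 21 mm along its x, 27 mm along its y, 34 mm high. Grip across its 21 mm (x). Origin: centre of the underside, z up. Goes into relay_tray, x along the tray's x (either way round).
- gauge_tray: Tray with the large round pocket: plate 82 x 82 mm, pocket 61 mm diameter. Grey plate 7 mm thick fixed to the bench, one of four alike in colour; the dark-floored pocket in its middle is 4 mm deep (floor 3 mm above the bench). Origin: centre of the underside, z up; the pocket is centred on it.
- knob_tray: Tray with the small round pocket: plate 62 x 62 mm, pocket 42 mm diameter. Grey plate 7 mm thick fixed to the bench, one of four alike in colour; the dark-floored pocket in its middle is 4 mm deep (floor 3 mm above the bench). Origin: centre of the underside, z up; the pocket is centred on it.
- connector_tray: Tray with the large rectangular pocket: plate 72 mm (x) by 80 mm (y), pocket 52 mm (x) by 60 mm (y). Grey plate 7 mm thick fixed to the bench, one of four alike in colour; the dark-floored pocket in its middle is 4 mm deep (floor 3 mm above the bench). Origin: centre of the underside, z up; the pocket is centred on it.
- relay_tray: Tray with the small rectangular pocket: plate 57 mm (x) by 63 mm (y), pocket 37 mm (x) by 43 mm (y). Grey plate 7 mm thick fixed to the bench, one of four alike in colour; the dark-floored pocket in its middle is 4 mm deep (floor 3 mm above the bench). Origin: centre of the underside, z up; the pocket is centred on it.
- side_cutters: Bystander, not to be shifted: side cutters with blue handles lying flat, 51 mm (x) by 130 mm (y), 14 mm high. Origin: centre of the underside.
- tube_clamp: Bystander, not to be shifted: small blue bar-shaped tube clamp lying flat, 12 mm (x) by 45 mm (y), 9 mm high. Origin: centre of the underside.
There are look-alikes about, which are no part of the job. Leave any blue or green look-alike of the knob alone.

How it is judged:
At the end, for the whole second after the job is handed in: Each of the four parts rests released, still and flat in its own tray's pocket: tilt under 0.08 rad, underside 1 to 5.5 mm above the tray's underside, centre within 12 mm of the pocket's; connector block and relay within 0.26 rad of square to their pockets (horizontal distance between gauge and gauge_tray below 0.012 m and z of gauge in the frame of gauge_tray between 0.001 and 0.0055 m and angle between each of gauge, knob, connector, relay's own z axis and vertical below 0.08 rad and linear speed of each of gauge, knob, connector, relay below 0.02 m/s and horizontal distance between knob and knob_tray below 0.012 m and z of knob in the frame of knob_tray between 0.001 and 0.0055 m and horizontal distance between connector and connector_tray below 0.012 m and z of connector in the frame of connector_tray between 0.001 and 0.0055 m and angle between the x axis of connector and the x axis of connector_tray, either way round below 0.26 rad and horizontal distance between relay and relay_tray below 0.012 m and z of relay in the frame of relay_tray between 0.001 and 0.0055 m and angle between the x axis of relay and the x axis of relay_tray, either way round below 0.26 rad); the robot touches nothing.
It fails at once if a part is let fall from more than about 4 cm ((height (world z) of gauge above 0.03 m and contact force between the fingers and gauge below 0.05 N and linear speed of gauge above 0.45 m/s) or (height (world z) of knob above 0.03 m and contact force between the fingers and knob below 0.05 N and linear speed of knob above 0.45 m/s) or (height (world z) of connector above 0.03 m and contact force between the fingers and connector below 0.05 N and linear speed of connector above 0.45 m/s) or (height (world z) of relay above 0.03 m and contact force between the fingers and relay below 0.05 N and linear speed of relay above 0.45 m/s)).
It fails at once if the side cutters are shifted (distance of side_cutters from where it was at the start of the episode above 0.02 m).
It fails at once if the tube clamp is shifted (distance of tube_clamp from where it was at the start of the episode above 0.02 m).
It also fails if it takes over 88 s, if anything falls off the work surface, if the arm or the gripper's body presses on something with over 40 N, if the wrist force passes 120 N, or if a joint passes its speed limit or range.

## Robot

A 6-joint arm with a two-finger parallel gripper is mounted at the origin on a cart in front of the work surface, level with it; the furniture and walls round the work are solid. World frame = base frame: x ahead of the robot, y to its left, z up, the work surface at z = 0. Lengths are in m, angles in rad, forces in N, time in s.
With the tool pointing down it reaches from about 0.25 to 0.775 m from the base axis. Payload 4 kg.
Tool frame: the origin (TCP) lies midway between the tips of the shut fingers; the grasp point (between the pads) lies 19 mm behind it; y points along the fingers, x is the direction in which the jaws open and shut, and the axes are right-handed (so a half turn about y gives the same grasp; the last joint's range is limited). The gripper opens to 94 mm and grips with 3 to 60 N. Pads are 16 mm wide; open, the fingers measure 119 mm over their backs; the gripper's body (75 mm by 177 mm) begins 78 mm behind the grasp point.
Start: joints at [-1.33, 0.087, 1.371, -0, 1.684, -0.103], TCP at [0.185, -0.518, 0.206] pointing down, gripper open.
Joint ranges: [-3.1, 3.1], [-0.76, 2.03], [0.27, 2.55], [-1.08, 4.22], [0.17, 2.65], [-2.57, 2.57]. Speed limits (rad/s): [2.79, 2.79, 3.14, 3.14, 3.14, 3.14].

## Interface

Orientations are given as [roll, pitch, yaw] about the fixed x, y, z axes, in that order (R = Rz(yaw) Ry(pitch) Rx(roll)).
In Python, from bench import robot gives the robot as it stands.
- The arm moves only by the shell command python3 -m creep 'ROWS'. ROWS is JSON, a list of rows, each a list of 7 numbers: the shift along the tool's x, y, z in mm, then the turn, a rotation vector about the tool's x, y, z in degrees, then the closure in counts, from 0 (fully open) to 255 (shut). A call has 1 to 5 rows; each row is the pose to reach, as a shift and turn from the pose commanded when the call began, along the tool's axes at that moment; what a row does not reach only later rows make up. A row lasts 1/8 s, in which the tool goes at most 62.5 mm and 10.7 degrees, less where a joint would pass 70% of its speed; a pose out of reach is approached as far as the arm can. A call with a gripper value outside its range is refused whole. The fingers move at their own pace and stop on an object; the grip force is fixed at half the most. Time passes only in rows, so rows that repeat a pose let the fingers close. It gives the time, the measured TCP pose, the force and the opening at its end, in the units of the state.
- robot.get_obs(): the state, without advancing time (a new reading comes with each control period).
- robot.snapshot(name): name is "scene" or "top"; returns a dict with "color" (384x512x3 uint8, blue, green, red), "fx", "fy", "cx", "cy" (pixels), "k1" (the pictures are not rectified: a ray, as slopes to the right and down, at radius r is drawn at 1 + k1 r^2 times it, then the intrinsics apply), "world_from_camera" (4x4, takes a point from camera to world coordinates). Camera axes: x right, y down, z forward; pixel columns grow to the right and rows downward; lengths in m; the calibration is good to about 2 mm. A picture is of the moment at which its call begins. There is no depth.
- robot.close_job(): hands the job in, once; it reports no verdict.
Trained networks look in the newest picture that a camera, given by its name, has taken for a name from the list of things; names that differ only in an ending like _2 or _b are one class to them, and where a whole thing is asked for, a point or a joint stands for the part that bears it (a point fixed in the world has none). Each returns a list of dicts, best first, with "p" (0 to 1); they miss things now and then, are a little off and sometimes report something else, mostly with a low value. They report only what shows in the picture. A call takes as long as a camera call. They do not tell look-alikes from the thing itself.
- robot.spot_in(name, camera): "point" ([x, y, z] in m, in world coordinates, good to about 4 mm: the middle of the surface that is visible of it).
- robot.landmark_of(name, camera): "point" ([x, y, z] in m, in world coordinates, good to about 4 mm: a listed point, or the origin of a listed thing).
The state is a dict: "time": time; "joint_positions": joint angles; "qvel": joint speeds; "joint_torque": joint torques, N m; "tool_pos": TCP position; "ee_rot": TCP orientation; "wrist_force": force on the tool from outside, world axes, zero at the start; "wrist_torque": the same for the moment, N m; "width": finger opening in m.
Only numpy, scipy, OpenCV 4.12 (cv2) and the standard library are available. Lean on these libraries where they do the work, as an engineer would, in place of code of your own. Each camera call takes 0.05 s, during which the arm holds its last target.

## Working session

There is one attempt and no reset: what is moved stays moved. The work goes in short steps, Python scripts to look and compute and a shell command to move; the robot and the scene stay as the last step left them, time stands still between calls to the robot, and variables do not carry over. Pictures are saved under pics/ and viewed, and the job is handed in when it is done.

```bash
ls -la; mkdir -p pics; python3 - <<'E'
from bench import robot
import cv2
o=robot.get_obs(); print(o)
for n in("scene","top"):
    s=robot.snapshot(n); cv2.imwrite(f"pics/{n}0.png",s["color"])
    print({k:v for k,v in s.items() if k!="color"})
    for t in ["gauge","knob","connector","relay","gauge_tray","knob_tray","connector_tray","relay_tray","side_cutters","tube_clamp"]:
        print(t,[(round(d["p"],2),[round(float(c),3) for c in d["point"]]) for d in robot.landmark_of(t,n)[:4]])
E
```

```text
total 12
drwxr-xr-x  3 agent agent 4096 Dec  6 13:09 .
drwxr-xr-x 23 root  root  4096 Dec  6 13:09 ..
drwxr-xr-x  2 agent agent 4096 Dec  6 13:09 pics
{'time': 0.0, 'joint_positions': array([-1.33008218e+00,  8.79337761e-02,  1.37226089e+00,  3.29974114e-05,
        1.68361272e+00, -1.03133377e-01]), 'qvel': array([-0.0030053 ,  0.00116572, -0.00012576, -0.00055149, -0.00171038,
       -0.00092002]), 'joint_torque': array([-2.12682258e-03, -3.40186250e+01, -3.02430224e+01,  7.15749850e-02,
        3.29425279e-02, -1.91505642e-04]), 'tool_pos': array([ 0.18526661, -0.51726276,  0.20431243]), 'ee_rot': array([-1.5705357 ,  0.00219959, -1.22694483]), 'wrist_force': array([0.2467283 , 0.68116937, 0.82299012]), 'wrist_torque': array([-0.01179258, -0.03934983,  0.01084796]), 'width': 0.09368032538860839}
{'fx': 447.4321337442501, 'fy': 447.4321337442501, 'cx': 251.26380227312717, 'cy': 192.43060145256206, 'k1': -0.09337949246569671, 'world_from_camera': array([[-0.80427342, -0.34216582,  0.48586708,  0.0347957 ],
       [-0.59412334,  0.44548574, -0.66974616,  0.52167375],
       [ 0.01271
[... 945 characters left out ...]
[ 0.0372878 , -0.16487528, -0.98560933,  0.90096595],
       [ 0.        ,  0.        ,  0.        ,  1.        ]])}
gauge [(0.59, [0.451, -0.244, -0.001]), (0.25, [0.48, -0.145, 0.004])]
knob [(0.61, [0.408, -0.136, 0.001]), (0.56, [0.444, 0.051, -0.001]), (0.42, [0.499, -0.073, -0.001])]
connector [(0.93, [0.521, 0.031, -0.003])]
relay [(0.46, [0.483, -0.146, -0.0])]
gauge_tray [(0.82, [0.653, -0.056, 0.0]), (0.56, [0.385, -0.054, -0.005])]
knob_tray [(0.86, [0.674, -0.181, 0.0])]
connector_tray [(0.75, [0.585, -0.232, 0.0]), (0.47, [0.387, -0.051, -0.005])]
relay_tray [(0.86, [0.55, -0.339, 0.001])]
side_cutters [(0.8, [0.384, -0.052, -0.006])]
tube_clamp [(0.43, [0.587, -0.122, -0.005])]
```

View pics/scene0.png

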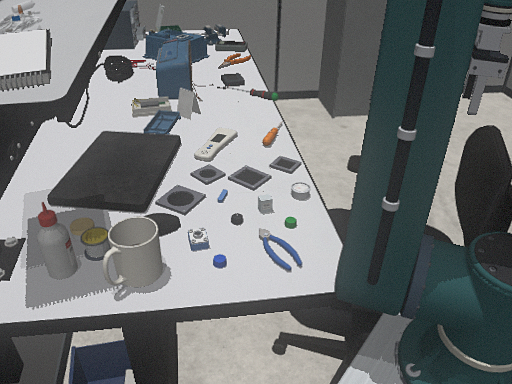

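View pics/top0.png

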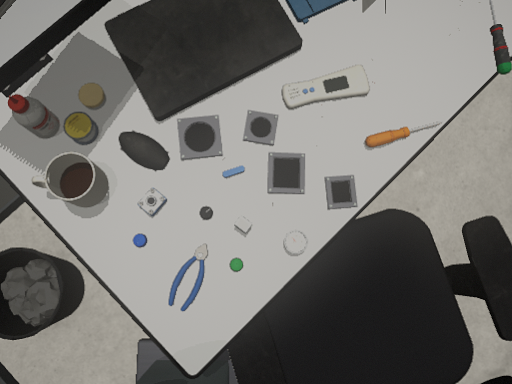

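```bash
cat > h.py <<'E'
from bench import robot
import cv2, numpy as np
def proj(s,P):
    P=np.asarray(P,float); T=np.linalg.inv(s["world_from_camera"])
    q=P@T[:3,:3].T+T[:3,3]; a=q[...,:2]/q[...,2:]
    a=a*(1+s["k1"]*(a**2).sum(-1,keepdims=True))
    return a*[s["fx"],s["fy"]]+[s["cx"],s["cy"]]
def ortho(s,x0,x1,y0,y1,z,sc):
    # up = +x, left = +y ; sc px per m
    h=int((x1-x0)*sc); w=int((y1-y0)*sc)
    r,c=np.mgrid[0:h,0:w]
    P=np.stack([x1-(r+.5)/sc, y1-(c+.5)/sc, np.full(r.shape,z)],-1)
    m=proj(s,P).astype(np.float32)
    return cv2.remap(s["color"],m[...,0],m[...,1],cv2.INTER_CUBIC)
E
python3 - <<'E'
from h import *
s=robot.snapshot("top")
for z,n,b in((0.007,"trays",(0.48,0.72,-0.40,0.0)),(0.02,"parts",(0.40,0.6,-0.30,0.1))):
    im=ortho(s,*b,z,1900); im=cv2.convertScaleAbs(im,alpha=1.5)
    cv2.imwrite(f"pics/{n}.png",im); print(im.shape)
E
```

```text
(456, 760, 3)
(379, 760, 3)
```

View pics/trays.png

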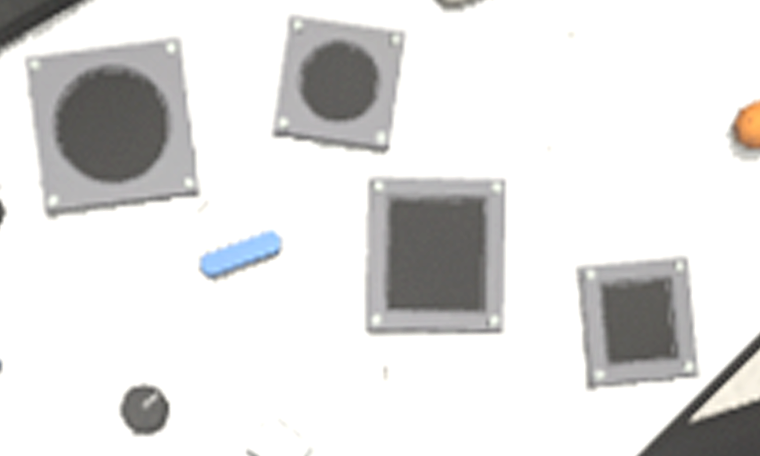

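View pics/parts.png

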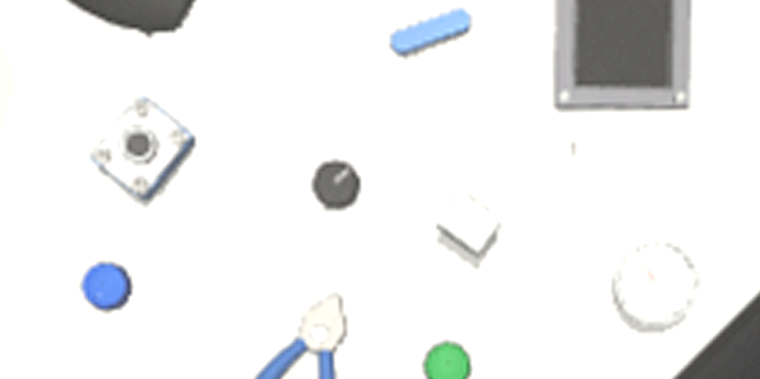

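```bash
python3 - <<'E'
from h import *
s=robot.snapshot("top")
def crop(x,y,z,half=0.04,sc=4000): return ortho(s,x-half,x+half,y-half,y+half,z,sc)
row=[]
# trays: pocket rect
for n,x,y,half in(("gauge",.653,-.057,.05),("knob",.674,-.179,.04),("conn",.584,-.232,.05),("relay",.549,-.337,.042)):
    sc=4000; im=crop(x,y,.007,half)
    g=cv2.cvtColor(im,cv2.COLOR_BGR2GRAY); hsv=cv2.cvtColor(im,cv2.COLOR_BGR2HSV)
    for nm,thr in(("plate",150),("pocket",75)):
        m=(g<thr).astype(np.uint8); m=cv2.morphologyEx(m,cv2.MORPH_OPEN,np.ones((9,9)))
        cs,_=cv2.findContours(m,cv2.RETR_EXTERNAL,cv2.CHAIN_APPROX_NONE)
        c=min([c for c in cs if cv2.contourArea(c)>3000],key=lambda c:np.hypot(*(np.array(cv2.minAreaRect(c)[0])-half*sc)))
        r=cv2.minAreaRect(c); (u,v)=r[0]
        print(n,nm,"x %.4f y %.4f"%(x+half-v/sc,y+half-u/sc),"size",np.round(np.array(r[1])/sc*1000,1),"ang",round(r[2],1))
tiles=[]
for x,y,z in((.521,.030,.02),(.482,-.147,.034),(.450,-.243,.021),(.500,-.074,.014)):
    tiles.append(crop(x,y,z,.032,5500))
im=np.vstack([np.hstack(tiles[:2]),np.hstack(tiles[2:])]); print(im.shape)
cv2.imwrite("pics/tiles.png",cv2.resize(im,(600,600)))
E
```

```text
gauge plate x 0.6526 y -0.0593 size [86.3 83.3] ang 82.4
gauge pocket x 0.6541 y -0.0586 size [58.8 57.2] ang 90.0
knob plate x 0.6751 y -0.1782 size [62.5 66.5] ang 8.2
knob pocket x 0.6771 y -0.1788 size [38.4 39.9] ang 1.6
conn plate x 0.5848 y -0.2290 size [73.2 83.1] ang 0.9
conn pocket x 0.5863 y -0.2296 size [50.2 58.1] ang 0.6
relay plate x 0.5498 y -0.3352 size [65.6 59.8] ang 84.7
relay pocket x 0.5509 y -0.3364 size [41.4 35.6] ang 84.3Traceback (most recent call last):
  File "<stdin>", line 18, in <module>
    return _nx.concatenate(arrs, 1, dtype=dtype, casting=casting)
           ~~~~~~~~~~~~~~~^^^^^^^^^^^^^^^^^^^^^^^^^^^^^^^^^^^^^^^
ValueError: all the input array dimensions except for the concatenation axis must match exactly, but along dimension 0, the array at index 0 has size 351 and the array at index 1 has size 352
```

```bash
python3 - <<'E'
from h import *
s=robot.snapshot("top")
tiles=[]
for x,y,z in((.521,.030,.019),(.482,-.147,.034),(.450,-.243,.021),(.500,-.074,.014)):
    half=.032;im=ortho(s,x-half,x+half,y-half,y+half,z,5500)
    im=cv2.convertScaleAbs(cv2.resize(im,(350,350)),alpha=1.1,beta=-30)
    cv2.drawMarker(im,(175,175),(0,0,255),cv2.MARKER_CROSS,10);tiles.append(im)
im=np.vstack([np.hstack(tiles[:2]),np.hstack(tiles[2:])])
cv2.imwrite("pics/tiles.png",cv2.resize(im,(600,600)))
E
```

```text
(no output)
```

View pics/tiles.png

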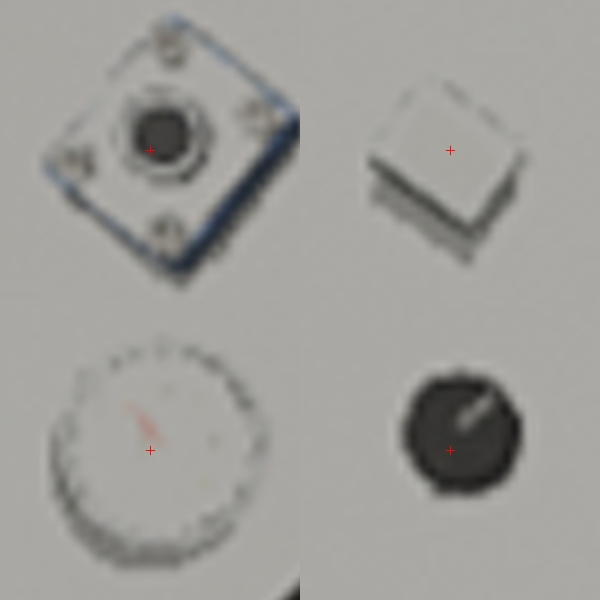

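```bash
cat >> h.py <<'E'
from scipy.spatial.transform import Rotation as R
def plan(x,y,z,yawdeg):
    o=robot.get_obs(); p=o["tool_pos"]; M=R.from_euler("xyz",o["ee_rot"]).as_matrix()
    # half-turn symmetric: choose nearest unless joint6 out of range
    cur=np.degrees(np.arctan2(M[1,0],M[0,0]))
    j1=np.degrees(np.arctan2(y,x)); best=None
    for k in(-1,0,1,2):
        t=yawdeg+180*k
        if t>180 or t<-180: continue
        if abs(j1-t)<135 and (best is None or abs(t-cur)<abs(best-cur)): best=t
    G=(R.from_euler("z",best,degrees=True)*R.from_euler("x",-90,degrees=True)).as_matrix()
    d=M.T@(np.array([x,y,z])-p)*1000; rv=np.degrees(R.from_matrix(M.T@G).as_rotvec())
    print("t %.2f"%o["time"],"pos",np.round(p,4),"yaw %.1f->%.1f"%(cur,best),"w %.4f"%o["width"],"F",np.round(o["wrist_force"],1))
    print("  shift",np.round(d,1),"turn",np.round(rv,1),"dist %.0f rows %d"%(np.linalg.norm(d),max(np.ceil(np.linalg.norm(d)/62.5),np.ceil(np.linalg.norm(rv)/10.7))))
def ray(s,uv,z):
    K=np.array([[s["fx"],0,s["cx"]],[0,s["fy"],s["cy"]],[0,0,1.]])
    a=cv2.undistortPoints(np.array([[uv]],float),K,np.array([s["k1"],0,0,0,0.]))[0,0]
    T=s["world_from_camera"]; d=T[:3,:3]@[a[0],a[1],1]; o=T[:3,3]
    return o+d*(z-o[2])/d[2]
E
python3 - <<'E'
from h import *
st=robot.snapshot("top"); ss=robot.snapshot("scene")
for z in(.08,.09,.1,.11): print(z,"top rim R/L/c",ray(st,(96,178),z)[:2].round(3),ray(st,(48,180),z)[:2].round(3),"scene rim R/L",ray(ss,(160,228),z)[:2].round(3),ray(ss,(107,232),z)[:2].round(3))
plan(.4505,-.2455,.12,-70)
E
```

```text
0.08 top rim R/L/c [0.553 0.114] [0.547 0.197] scene rim R/L [0.537 0.109] [0.605 0.175]
0.09 top rim R/L/c [0.551 0.111] [0.545 0.193] scene rim R/L [0.527 0.117] [0.593 0.182]
0.1 top rim R/L/c [0.549 0.108] [0.543 0.189] scene rim R/L [0.518 0.125] [0.582 0.189]
0.11 top rim R/L/c [0.547 0.105] [0.542 0.185] scene rim R/L [0.508 0.133] [0.571 0.196]
t 1.35 pos [ 0.1854 -0.5178  0.2055] yaw -70.3->-70.0 w 0.0939 F [-1.2 -0.6  0.2]
  shift [-167.    85.5  341.4] turn [-0.  -0.3  0. ] dist 390 rows 7
```

```bash
python3 -m creep '[[-167,85,341,0,0,0,70],[-167,85,341,0,0,0,70],[-167,85,341,0,0,0,70],[-167,85,341,0,0,0,70],[-167,85,341,0,0,0,70]]'; python3 -c "
from h import *
plan(.4505,-.2455,.06,-70)"
```

```text
time: 1.98
tool_pos: [0.3992, -0.2978, 0.1371]
ee_rot: [-1.57, -0.001, -1.227]
wrist_force: [0.6, -1.1, 0.5]
width: 0.0683
t 1.98 pos [ 0.3992 -0.2978  0.1371] yaw -70.3->-70.0 w 0.0683 F [ 0.6 -1.1  0.5]
  shift [-32.1  77.1  65.9] turn [-0.  -0.3  0.1] dist 106 rows 2
```

```bash
python3 -m creep '[[-32,40,66,0,0,0,70],[-32,77,66,0,0,0,70],[-32,77,66,0,0,0,70],[-32,77,66,0,0,0,70],[-32,77,66,0,0,0,70]]'; python3 -c "
from h import *
plan(.4505,-.2455,.0075,-70)
s=robot.snapshot('top');cv2.imwrite('pics/g1.png',ortho(s,.38,.52,-.32,-.17,.02,4000))"
```

```text
time: 2.6
tool_pos: [0.4502, -0.2489, 0.0628]
ee_rot: [-1.568, -0.004, -1.229]
wrist_force: [0.6, 0.2, 0.3]
width: 0.0681
t 2.60 pos [ 0.4502 -0.2489  0.0628] yaw -70.4->-70.0 w 0.0681 F [0.6 0.2 0.3]
  shift [-3.3 55.3  1.3] turn [-0.1 -0.4  0.2] dist 55 rows 1
```

View pics/g1.png

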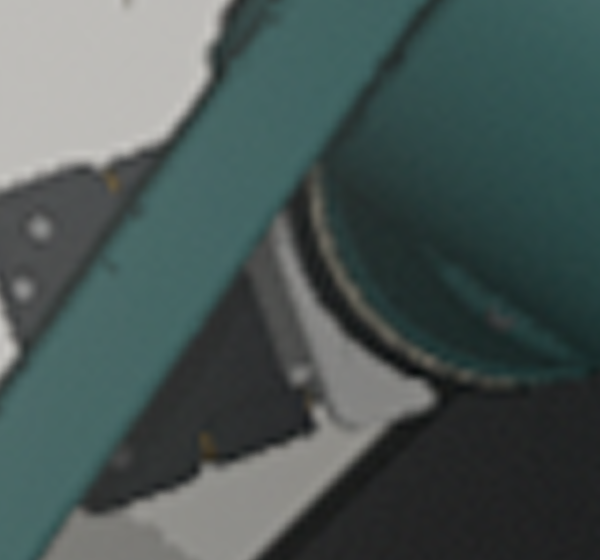

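```bash
python3 -m creep '[[-2,30,1,0,0,0,70],[-3,54,1,0,0,0,70],[-3,54,1,0,0,0,70],[-3,54,1,0,0,0,70]]';python3 -m creep '[[0,0,0,0,0,0,160],[0,0,0,0,0,0,160],[0,0,0,0,0,0,160],[0,0,0,0,0,0,160]]'
```

```text
time: 3.15
tool_pos: [0.4501, -0.2449, 0.0079]
ee_rot: [-1.569, -0.002, -1.228]
wrist_force: [0.2, -0.1, 0.4]
width: 0.0682
time: 3.65
tool_pos: [0.4497, -0.2441, 0.0069]
ee_rot: [-1.57, -0.001, -1.227]
wrist_force: [-1.7, 0.2, 3.2]
width: 0.0429
```

```bash
python3 -m creep '[[0,-20,0,0,0,0,170],[0,-60,0,0,0,0,170],[0,-60,0,0,0,0,170],[0,-60,0,0,0,0,170]]'; python3 -c "
from h import *
plan(.6535,-.0588,.075,-80)
s=robot.snapshot('scene');cv2.imwrite('pics/g2.png',cv2.resize(s['color'][130:290,180:360],None,fx=3.5,fy=3.5))"
```

```text
time: 4.15
tool_pos: [0.4487, -0.2433, 0.0651]
ee_rot: [-1.572, 0.001, -1.227]
wrist_force: [0.0, 0.0, -2.0]
width: 0.0428
t 4.15 pos [ 0.4487 -0.2433  0.0651] yaw -70.3->-80.0 w 0.0428 F [ 0.  0. -2.]
  shift [-104.6  -10.   255. ] turn [ 0.1  9.7 -0.1] dist 276 rows 5
```

View pics/g2.png

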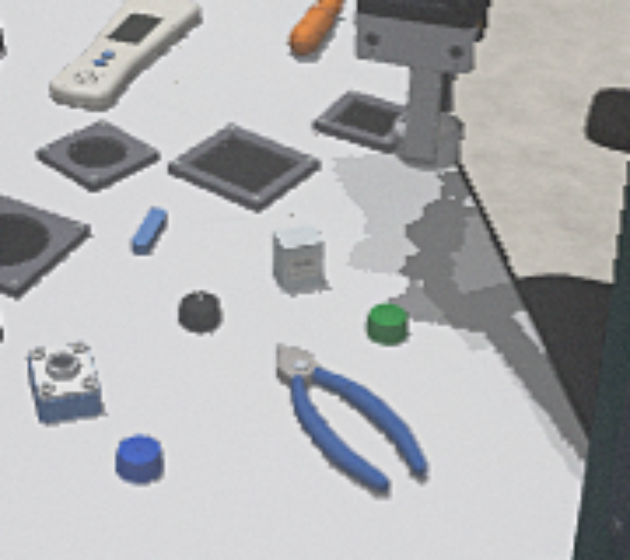

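```bash
python3 -m creep '[[-105,-10,255,0,10,0,170],[-105,-10,255,0,10,0,170],[-105,-10,255,0,10,0,170],[-105,-10,255,0,10,0,170],[-105,-10,255,0,10,0,170]]'; python3 -m creep '[[0,0,0,0,0,0,170],[0,0,0,0,0,0,170]]';  python3 -c "
from h import *
plan(.6535,-.0588,.012,-80)
s=robot.snapshot('scene');cv2.imwrite('pics/g3.png',cv2.resize(s['color'][130:290,100:280],None,fx=3.5,fy=3.5))"
```

```text
time: 4.82
tool_pos: [0.6547, -0.0559, 0.0734]
ee_rot: [-1.574, 0.002, -1.399]
wrist_force: [0.5, -0.6, -1.0]
width: 0.0433
time: 5.08
tool_pos: [0.6525, -0.0595, 0.0744]
ee_rot: [-1.574, 0.0, -1.402]
wrist_force: [-0.5, -0.9, -0.1]
width: 0.043
t 5.08 pos [ 0.6525 -0.0595  0.0744] yaw -80.3->-80.0 w 0.0430 F [-0.5 -0.9 -0.1]
  shift [-0.5 62.4  1.3] turn [ 0.2 -0.3 -0. ] dist 62 rows 1
```

View pics/g3.png

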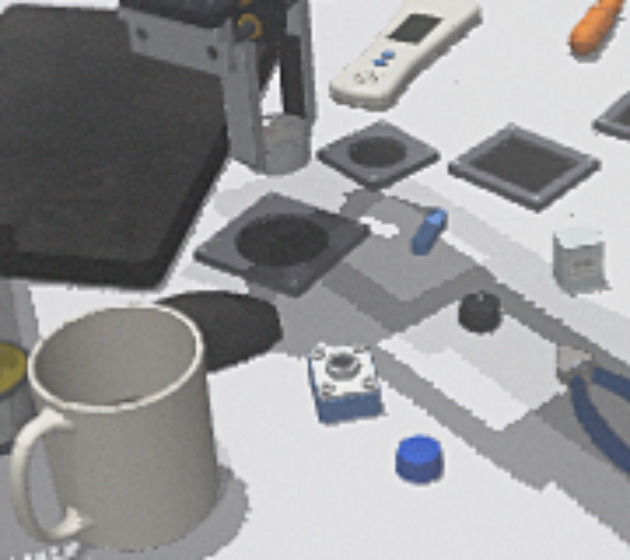

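```bash
python3 -m creep '[[0,30,1,0,0,0,170],[0,58,1,0,0,0,170],[0,60,1,0,0,0,170],[0,62,1,0,0,0,170],[0,62,1,0,0,0,170]]'; python3 -m creep '[[0,1,0,0,0,0,170],[0,2,0,0,0,0,170],[0,2,0,0,0,0,170]]'
```

```text
time: 5.75
tool_pos: [0.6558, -0.0593, 0.0159]
ee_rot: [-1.568, -0.001, -1.402]
wrist_force: [0.5, 0.2, -0.5]
width: 0.0431
time: 6.12
tool_pos: [0.655, -0.0587, 0.0123]
ee_rot: [-1.571, -0.0, -1.401]
wrist_force: [0.1, -0.0, -0.6]
width: 0.0435
```

```bash
python3 -m creep '[[0,1,0,0,0,0,170],[0,2,0,0,0,0,170],[0,2,0,0,0,0,170]]'
```

```text
time: 6.5
tool_pos: [0.6549, -0.0588, 0.0101]
ee_rot: [-1.571, -0.0, -1.402]
wrist_force: [-0.2, 0.4, -0.3]
width: 0.0432
```

```bash
python3 -m creep '[[0,0.5,0,0,0,0,170],[0,1,0,0,0,0,170],[0,1,0,0,0,0,170]]'
```

```text
time: 6.88
tool_pos: [0.6551, -0.0587, 0.01]
ee_rot: [-1.57, -0.0, -1.401]
wrist_force: [-2.4, 0.7, 4.5]
width: 0.0431
```

Contact on the pocket floor. Release and rise.

```bash
python3 -m creep '[[0,0,0,0,0,0,85],[0,0,0,0,0,0,85],[0,0,0,0,0,0,85],[0,0,0,0,0,0,85],[0,-20,0,0,0,0,85]]'; python3 -m creep '[[0,-50,0,0,0,0,85],[0,-50,0,0,0,0,85]]'; python3 -c "
from h import *
plan(.504,-.0765,.06,-70)
s=robot.snapshot('scene');cv2.imwrite('pics/g4.png',cv2.resize(s['color'][130:290,100:280],None,fx=3.5,fy=3.5))"
```

```text
time: 7.5
tool_pos: [0.6532, -0.0585, 0.0275]
ee_rot: [-1.576, 0.002, -1.402]
wrist_force: [0.2, -0.4, 0.3]
width: 0.0625
time: 7.75
tool_pos: [0.6592, -0.0594, 0.0872]
ee_rot: [-1.558, -0.005, -1.402]
wrist_force: [-0.0, -1.4, 0.6]
width: 0.0627
t 7.75 pos [ 0.6592 -0.0594  0.0872] yaw -80.3->-70.0 w 0.0627 F [-0.  -1.4  0.6]
  shift [  -9.5   25.1 -156.2] turn [ -0.7 -10.3   0.3] dist 158 rows 3
```

View pics/g4.png

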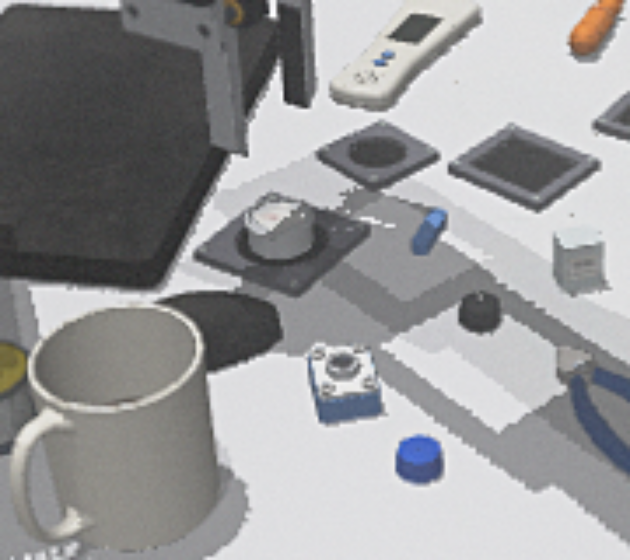

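```bash
python3 -m creep '[[-10,0,-60,0,0,0,130],[-10,25,-156,0,0,0,130],[-10,25,-156,0,0,0,130],[-10,25,-156,0,0,0,130],[-10,25,-156,0,0,0,130]]';  python3 -m creep '[[0,0,0,0,0,0,130],[0,0,0,0,0,0,130]]'; python3 -c "
from h import *
plan(.504,-.0765,.0055,-80)
s=robot.snapshot('scene');cv2.imwrite('pics/k1.png',cv2.resize(s['color'][130:290,140:320],None,fx=3.5,fy=3.5))"
```

```text
time: 8.43
tool_pos: [0.5004, -0.0752, 0.0546]
ee_rot: [-1.569, -0.0, -1.402]
wrist_force: [0.7, 0.2, 0.7]
width: 0.0461
time: 8.68
tool_pos: [0.5007, -0.0752, 0.0546]
ee_rot: [-1.57, -0.0, -1.401]
wrist_force: [0.3, -0.4, -0.1]
width: 0.0461
t 8.68 pos [ 0.5007 -0.0752  0.0546] yaw -80.3->-80.0 w 0.0461 F [ 0.3 -0.4 -0.1]
  shift [ 1.8 49.1  3. ] turn [-0.  -0.3  0. ] dist 49 rows 1
```

View pics/k1.png

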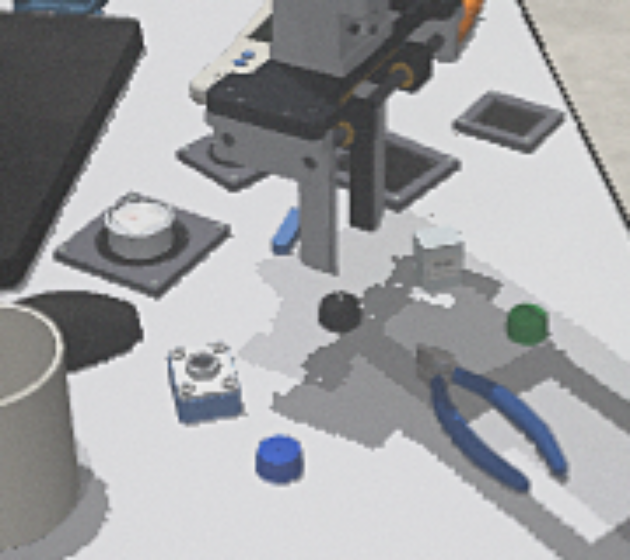

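```bash
python3 -m creep '[[2,25,3,0,0,0,130],[2,47,3,0,0,0,130],[2,49,3,0,0,0,130],[2,49,3,0,0,0,130]]';python3 -m creep '[[0,0,0,0,0,0,215],[0,0,0,0,0,0,215],[0,0,0,0,0,0,215],[0,0,0,0,0,0,215]]'
```

```text
time: 9.22
tool_pos: [0.5034, -0.0767, 0.0057]
ee_rot: [-1.57, -0.0, -1.401]
wrist_force: [-0.1, -0.7, -0.0]
width: 0.0464
time: 9.72
tool_pos: [0.5034, -0.0767, 0.006]
ee_rot: [-1.569, -0.001, -1.402]
wrist_force: [-0.8, 0.1, 2.6]
width: 0.0235
```

```bash
python3 -m creep '[[0,-20,0,0,0,0,225],[0,-60,0,0,0,0,225],[0,-60,0,0,0,0,225],[0,-60,0,0,0,0,225]]'; python3 -c "
from h import *
plan(.6762,-.1785,.065,-80)
s=robot.snapshot('scene');cv2.imwrite('pics/k2.png',cv2.resize(s['color'][130:290,140:320],None,fx=3.5,fy=3.5))"
```

```text
time: 10.22
tool_pos: [0.5023, -0.0765, 0.0644]
ee_rot: [-1.572, 0.0, -1.402]
wrist_force: [-0.4, -0.3, 0.1]
width: 0.0234
t 10.22 pos [ 0.5023 -0.0765  0.0644] yaw -80.3->-80.0 w 0.0234 F [-0.4 -0.3  0.1]
  shift [129.8  -0.8 154.3] turn [ 0.1 -0.3 -0. ] dist 202 rows 4
```

View pics/k2.png

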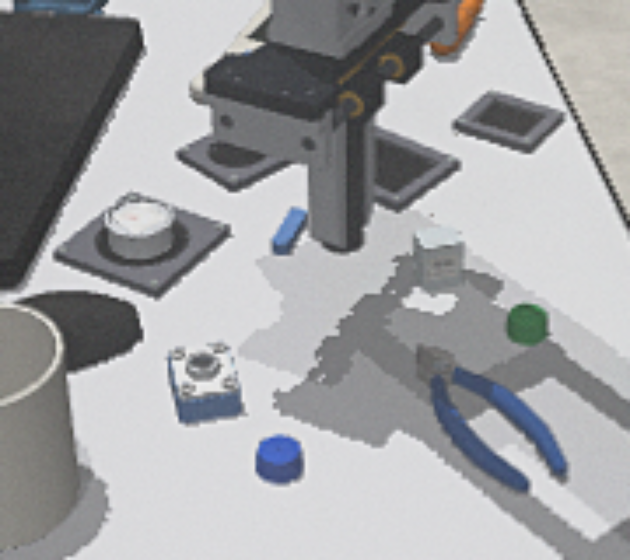

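```bash
python3 -m creep '[[130,0,154,0,0,0,225],[130,0,154,0,0,0,225],[130,0,154,0,0,0,225],[130,0,154,0,0,0,225],[130,0,154,0,0,0,225]]'; python3 -m creep '[[0,0,0,0,0,0,225],[0,0,0,0,0,0,225]]';  python3 -c "
from h import *
plan(.6762,-.1785,.014,-80)"
```

```text
time: 10.9
tool_pos: [0.6758, -0.1791, 0.0618]
ee_rot: [-1.575, 0.002, -1.402]
wrist_force: [0.8, 0.6, -0.1]
width: 0.0233
time: 11.15
tool_pos: [0.6757, -0.1781, 0.0654]
ee_rot: [-1.571, 0.0, -1.401]
wrist_force: [0.5, 0.1, -0.1]
width: 0.0233
t 11.15 pos [ 0.6757 -0.1781  0.0654] yaw -80.3->-80.0 w 0.0233 F [ 0.5  0.1 -0.1]
  shift [ 0.5 51.4  0.4] turn [ 0.  -0.3 -0. ] dist 51 rows 1
```

Target tip height ≈ 9 mm (knob bottom was 6 mm below the tip).

```bash
python3 -m creep '[[0,25,0,0,0,0,225],[0,48,0,0,0,0,225],[0,51,0,0,0,0,225],[0,53,0,0,0,0,225],[0,53,0,0,0,0,225]]'; python3 -m creep '[[0,1,0,0,0,0,225],[0,2,0,0,0,0,225],[0,2,0,0,0,0,225]]';python3 -m creep '[[0,0.5,0,0,0,0,225],[0,1,0,0,0,0,225],[0,1,0,0,0,0,225]]'
```

```text
time: 11.78
tool_pos: [0.6772, -0.179, 0.0137]
ee_rot: [-1.569, -0.001, -1.401]
wrist_force: [0.2, -0.4, 0.4]
width: 0.0236
time: 12.15
tool_pos: [0.6765, -0.1789, 0.0102]
ee_rot: [-1.571, -0.0, -1.402]
wrist_force: [-0.3, 0.2, -0.3]
width: 0.0231
time: 12.52
tool_pos: [0.6765, -0.1788, 0.0091]
ee_rot: [-1.571, -0.0, -1.402]
wrist_force: [0.3, -0.2, -0.2]
width: 0.0234
```

```bash
python3 -m creep '[[0,0.5,0,0,0,0,225],[0,0.8,0,0,0,0,225],[0,0.8,0,0,0,0,225]]'
```

```text
time: 12.9
tool_pos: [0.6766, -0.1789, 0.009]
ee_rot: [-1.571, -0.0, -1.402]
wrist_force: [-2.2, 0.7, 3.1]
width: 0.0233
```

```bash
python3 -m creep '[[0,0,0,0,0,0,145],[0,0,0,0,0,0,145],[0,0,0,0,0,0,145],[0,0,0,0,0,0,145],[0,-20,0,0,0,0,145]]'; python3 -m creep '[[0,-60,0,0,0,0,100],[0,-60,0,0,0,0,100]]'; python3 -c "
from h import *
plan(.5225,.027,.09,-129)
s=robot.snapshot('scene');cv2.imwrite('pics/k3.png',cv2.resize(s['color'][130:290,140:320],None,fx=3.5,fy=3.5))"
```

```text
time: 13.52
tool_pos: [0.6749, -0.1783, 0.0265]
ee_rot: [-1.575, 0.002, -1.402]
wrist_force: [0.2, -0.6, -0.0]
width: 0.0407
time: 13.78
tool_pos: [0.681, -0.1803, 0.0983]
ee_rot: [-1.557, -0.008, -1.402]
wrist_force: [0.7, 0.3, 0.3]
width: 0.0555
t 13.78 pos [ 0.681  -0.1803  0.0983] yaw -80.3->-129.0 w 0.0555 F [0.7 0.3 0.3]
  shift [-231.1    4.8 -121.4] turn [-0.9 48.7  0.1] dist 261 rows 5
```

View pics/k3.png

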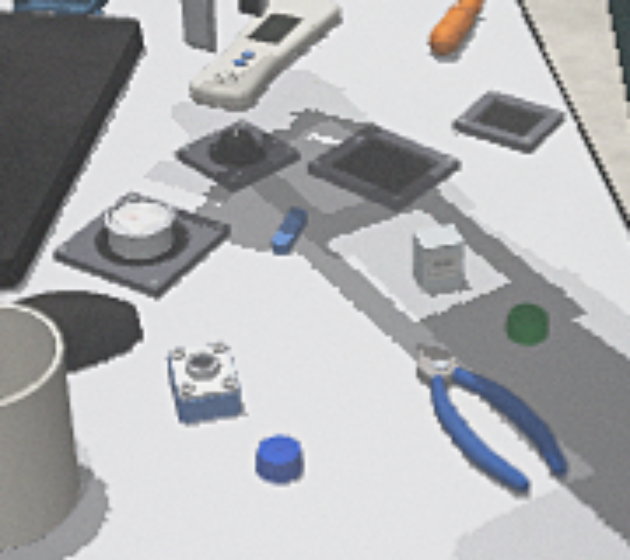

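```bash
sed -i 's/def plan(x,y,z,yawdeg):/def plan(x,y,z,yawdeg,tilt=0):/; s/R.from_euler("x",-90,degrees=True)).as_matrix()/R.from_euler("x",-90+tilt,degrees=True)).as_matrix()/' h.py
python3 -m creep '[[-231,0,-121,0,49,0,90],[-231,0,-121,0,49,0,90],[-231,0,-121,0,49,0,90],[-231,0,-121,0,49,0,90],[-231,0,-121,0,49,0,90]]'; python3 -m creep '[[0,0,0,0,0,0,90],[0,0,0,0,0,0,90]]'; python3 -c "
from h import *
plan(.5225,.027,.06,-129,-12)
"
```

```text
time: 14.45
tool_pos: [0.515, 0.0313, 0.0876]
ee_rot: [-1.574, -0.001, -2.257]
wrist_force: [0.4, 0.0, -0.9]
width: 0.0608
time: 14.7
tool_pos: [0.5186, 0.0279, 0.0883]
ee_rot: [-1.571, -0.0, -2.256]
wrist_force: [-0.1, -0.4, -0.5]
width: 0.0606
t 14.70 pos [0.5186 0.0279 0.0883] yaw -129.2->-129.0 w 0.0606 F [-0.1 -0.4 -0.5]
  shift [-1.8 28.3  3.6] turn [-12.   -0.2  -0. ] dist 29 rows 2
```

```bash

python3 -m creep '[[-1,10,2,-9,0,0,90],[-2,28,4,-12,0,0,90],[-2,28,4,-12,0,0,90],[-2,28,4,-12,0,0,90]]'; python3 -c "
from h import *
plan(.5225,.027,.0085,-129,-12)
s=robot.snapshot('scene');cv2.imwrite('pics/c1.png',cv2.resize(s['color'][130:290,100:280],None,fx=3.5,fy=3.5))
s=robot.snapshot('top');cv2.imwrite('pics/c1t.png',cv2.resize(s['color'][120:280,40:240],None,fx=3.5,fy=3.5))"
```

```text
time: 15.2
tool_pos: [0.5229, 0.0271, 0.0606]
ee_rot: [-1.78, 0.0, -2.257]
wrist_force: [-0.3, -0.0, 0.6]
width: 0.0608
t 15.20 pos [0.5229 0.0271 0.0606] yaw -129.3->-129.0 w 0.0608 F [-0.3 -0.   0.6]
  shift [ 0.3 51.  10.5] turn [-0.  -0.3 -0.1] dist 52 rows 1
```

View pics/c1.png

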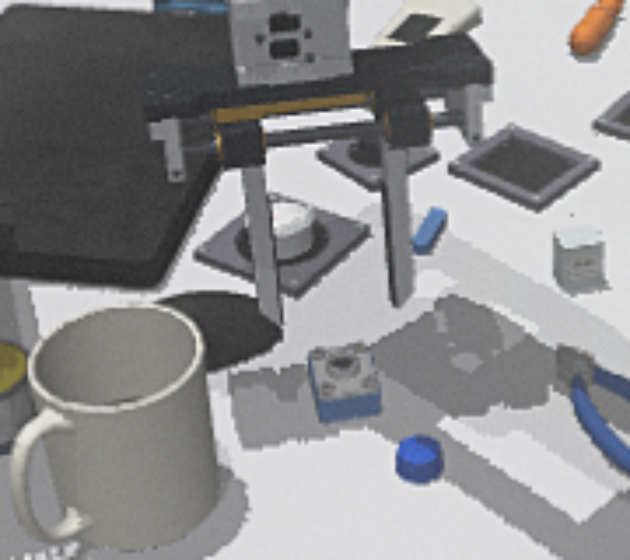

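View pics/c1t.png

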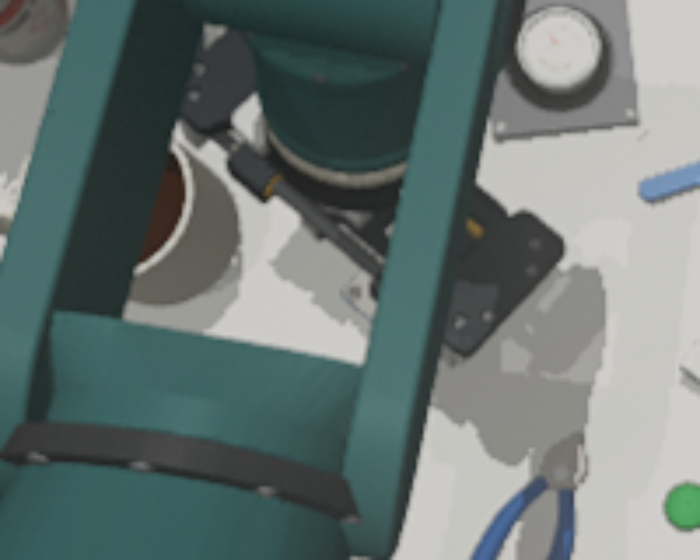

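```bash

python3 -m creep '[[0,25,5,0,0,0,90],[0,45,9.5,0,0,0,90],[0,51,10.5,0,0,0,90],[0,51,10.5,0,0,0,90],[0,51,10.5,0,0,0,90]]'; python3 -m creep '[[0,0,0,0,0,0,180],[0,0,0,0,0,0,180],[0,0,0,0,0,0,180],[0,0,0,0,0,0,180]]'
```

```text
time: 15.92
tool_pos: [0.5233, 0.0277, 0.0096]
ee_rot: [-1.778, 0.001, -2.256]
wrist_force: [-0.5, 0.1, -0.2]
width: 0.061
time: 16.42
tool_pos: [0.5225, 0.0276, 0.0086]
ee_rot: [-1.78, -0.0, -2.257]
wrist_force: [-0.1, -0.0, 1.8]
width: 0.0357
```

```bash

python3 -m creep '[[0,-20,-4,0,0,0,190],[0,-60,-12.5,0,0,0,190],[0,-70,-15,0,0,0,190],[0,-70,-15,0,0,0,190],[0,-70,-15,0,0,0,190]]'; python3 -c "
from h import *
plan(.5856,-.2293,.075,-90.7,-12)
s=robot.snapshot('scene');cv2.imwrite('pics/c2.png',cv2.resize(s['color'][130:290,100:280],None,fx=3.5,fy=3.5))"
```

```text
time: 17.05
tool_pos: [0.5212, 0.0279, 0.0781]
ee_rot: [-1.783, -0.002, -2.257]
wrist_force: [-0.9, 0.0, -1.6]
width: 0.0357
t 17.05 pos [0.5212 0.0279 0.0781] yaw -129.3->-90.7 w 0.0357 F [-0.9  0.  -1.6]
  shift [158.2 -41.5 208.7] turn [  0.2 -37.8  -8. ] dist 265 rows 5
```

View pics/c2.png

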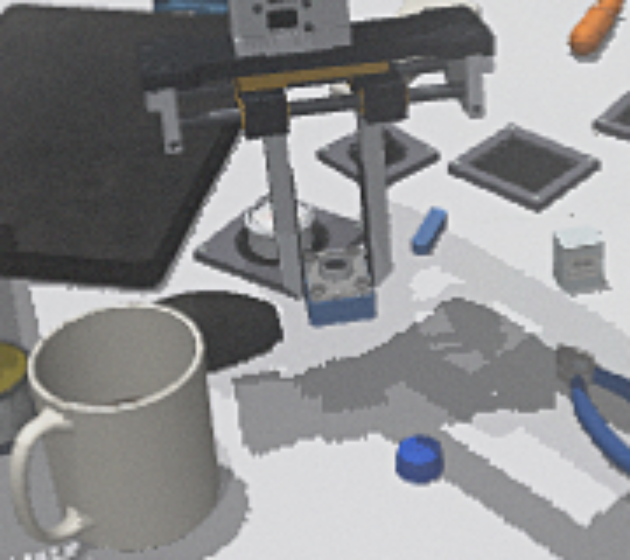

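```bash

python3 -m creep '[[158,-41,209,0,-38,-8,190],[158,-41,209,0,-38,-8,190],[158,-41,209,0,-38,-8,190],[158,-41,209,0,-38,-8,190],[158,-41,209,0,-38,-8,190]]';python3 -m creep '[[0,0,0,0,0,0,190],[0,0,0,0,0,0,190]]'; python3 -c "
from h import *
plan(.5856,-.2293,.016,-90.7,-12)
s=robot.snapshot('scene');cv2.imwrite('pics/c3.png',cv2.resize(s['color'][100:260,170:350],None,fx=3.5,fy=3.5))"
```

```text
time: 17.73
tool_pos: [0.5864, -0.2323, 0.0742]
ee_rot: [-1.783, 0.002, -1.582]
wrist_force: [0.4, -0.1, -1.5]
width: 0.0357
time: 17.98
tool_pos: [0.5867, -0.2277, 0.076]
ee_rot: [-1.781, 0.003, -1.578]
wrist_force: [-0.2, 1.1, -1.6]
width: 0.0358
t 17.98 pos [ 0.5867 -0.2277  0.076 ] yaw -90.4->-90.7 w 0.0358 F [-0.2  1.1 -1.6]
  shift [ 1.8 58.9 11.5] turn [ 0.   0.3 -0.1] dist 60 rows 1
```

View pics/c3.png

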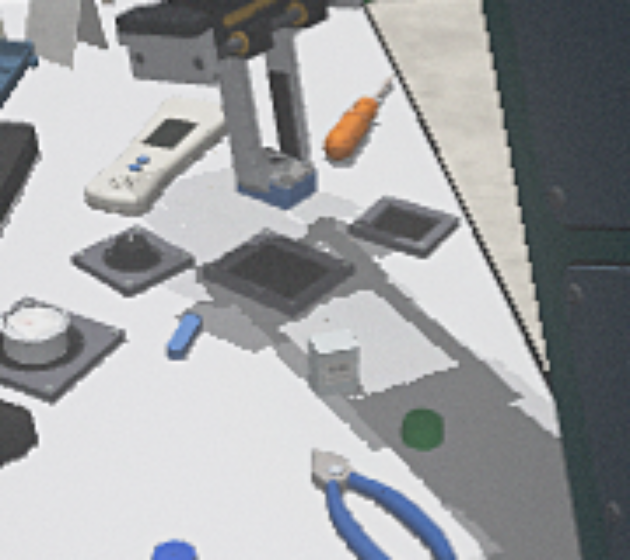

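```bash

python3 -m creep '[[1,25,5,0,0,0,190],[1.5,50,10,0,0,0,190],[2,59,11.5,0,0,0,190],[2,60,12,0,0,0,190],[2,60,12,0,0,0,190]]';python3 -m creep '[[0,1,0,0,0,0,190],[0,2,0.4,0,0,0,190],[0,2,0.4,0,0,0,190]]'
```

```text
time: 18.65
tool_pos: [0.5871, -0.2312, 0.0167]
ee_rot: [-1.778, 0.0, -1.578]
wrist_force: [-0.3, 0.5, -1.0]
width: 0.0351
time: 19.02
tool_pos: [0.5863, -0.2314, 0.0135]
ee_rot: [-1.78, 0.001, -1.579]
wrist_force: [0.3, -0.4, -0.9]
width: 0.0354
```

```bash

python3 -m creep '[[-1,0.5,0,0,0,0,190],[-2,1.4,0.3,0,0,0,190],[-2,1.4,0.3,0,0,0,190]]';python3 -m creep '[[0,0.4,0,0,0,0,190],[0,0.8,0.2,0,0,0,190],[0,0.8,0.2,0,0,0,190]]'
```

```text
time: 19.4
tool_pos: [0.5862, -0.2291, 0.0117]
ee_rot: [-1.78, 0.001, -1.579]
wrist_force: [-0.2, 1.2, -0.1]
width: 0.0356
time: 19.77
tool_pos: [0.5863, -0.2293, 0.0116]
ee_rot: [-1.78, 0.001, -1.579]
wrist_force: [-0.9, 0.8, 2.9]
width: 0.0355
```

```bash

python3 -m creep '[[0,0,0,0,0,0,110],[0,0,0,0,0,0,110],[0,0,0,0,0,0,110],[0,0,0,0,0,0,110],[0,-20,-4,0,0,0,110]]'; python3 -m creep '[[0,-70,-15,0,0,0,110],[0,-70,-15,0,0,0,110],[0,-70,-15,10,0,0,110]]'; python3 -c "
from h import *
plan(.481,-.1464,.09,-35.3)
s=robot.snapshot('scene');cv2.imwrite('pics/c4.png',cv2.resize(s['color'][100:260,170:350],None,fx=3.5,fy=3.5))"
```

```text
time: 20.4
tool_pos: [0.5851, -0.2286, 0.03]
ee_rot: [-1.784, 0.003, -1.579]
wrist_force: [1.2, -0.7, 0.4]
width: 0.0535
time: 20.78
tool_pos: [0.5896, -0.2298, 0.1027]
ee_rot: [-1.6, 0.001, -1.577]
wrist_force: [-0.8, 0.4, -0.4]
width: 0.0533
t 20.77 pos [ 0.5896 -0.2298  0.1027] yaw -90.4->-35.3 w 0.0533 F [-0.8  0.4 -0.4]
  shift [ -82.7   15.9 -108.8] turn [  1.5 -55.1  -0.8] dist 138 rows 6
```

View pics/c4.png

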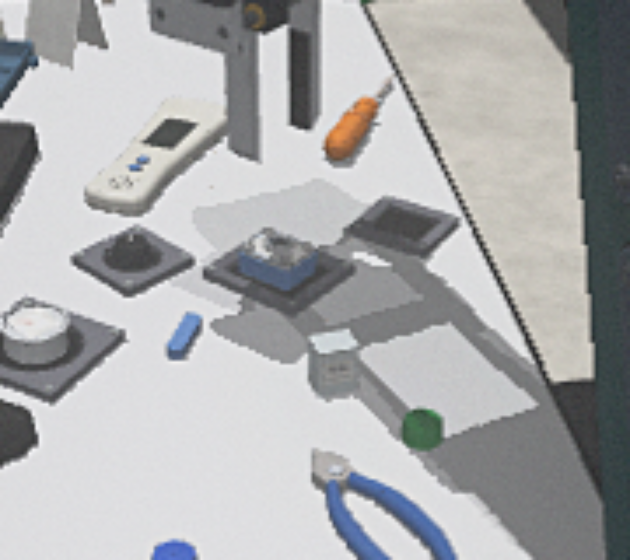

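```bash

python3 -m creep '[[-83,10,-109,1.5,-55,0,130],[-83,10,-109,1.5,-55,0,130],[-83,10,-109,1.5,-55,0,130],[-83,10,-109,1.5,-55,0,130],[-83,10,-109,1.5,-55,0,130]]'; python3 -m creep '[[0,0,0,0,-1,0,130],[0,0,0,0,-1,0,130]]'; python3 -c "
from h import *
plan(.481,-.1464,.055,-35.3)"
```

```text
time: 21.45
tool_pos: [0.4778, -0.1454, 0.0981]
ee_rot: [-1.569, 0.017, -0.635]
wrist_force: [-0.7, 0.6, 0.2]
width: 0.0459
time: 21.7
tool_pos: [0.4781, -0.1456, 0.0974]
ee_rot: [-1.568, 0.017, -0.627]
wrist_force: [-0.7, 0.3, -0.5]
width: 0.046
t 21.70 pos [ 0.4781 -0.1456  0.0974] yaw -35.9->-35.3 w 0.0460 F [-0.7  0.3 -0.5]
  shift [ 3.5 42.3  1. ] turn [-0.1 -0.6 -1. ] dist 42 rows 1
```

```bash

python3 -m creep '[[3.5,30,1,0,-0.6,-1,130],[3.5,40,1,0,-0.6,-1,130],[3.5,40,1,0,-0.6,-1,130],[3.5,40,1,0,-0.6,-1,130]]'; python3 -c "
from h import *
plan(.481,-.1464,.012,-35.3)
s=robot.snapshot('scene');cv2.imwrite('pics/r1.png',cv2.resize(s['color'][130:290,180:360],None,fx=3.5,fy=3.5))"
```

```text
time: 22.2
tool_pos: [0.4814, -0.1466, 0.0578]
ee_rot: [-1.568, -0.001, -0.615]
wrist_force: [0.8, 0.1, 0.1]
width: 0.0461
t 22.20 pos [ 0.4814 -0.1466  0.0578] yaw -35.2->-35.3 w 0.0461 F [0.8 0.1 0.1]
  shift [-0.5 45.8 -0.2] turn [-0.2  0.1  0.1] dist 46 rows 1
```

View pics/r1.png

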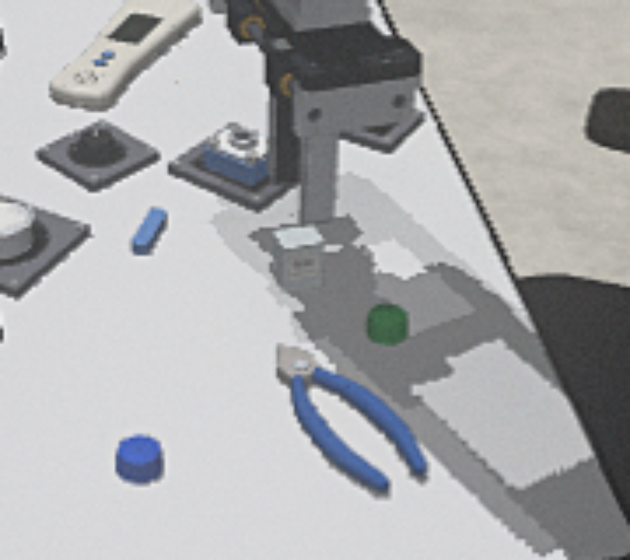

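```bash
python3 -c "
from h import *
s=robot.snapshot('scene')
for P in([.4814,-.1466,.034],[.4814,-.1466,.058],[.4814-.82*.03,-.1466+.58*.03,.058],[.4814+.82*.03,-.1466-.58*.03,.058]):
  print(((proj(s,P)-[180,130])*3.5).round())"
```

```text
[299. 231.]
[300. 199.]
[317. 226.]
[284. 174.]
```

```bash

python3 -m creep '[[-0.5,25,0,0,0,0,130],[-0.5,43,0,0,0,0,130],[-0.5,46,0,0,0,0,130],[-0.5,46,0,0,0,0,130]]';  python3 -m creep '[[0,0,0,0,0,0,215],[0,0,0,0,0,0,215],[0,0,0,0,0,0,215],[0,0,0,0,0,0,215],[0,0,0,0,0,0,215]]'
```

```text
time: 22.8
tool_pos: [0.4809, -0.1461, 0.0116]
ee_rot: [-1.568, -0.001, -0.614]
wrist_force: [0.6, 0.3, 0.1]
width: 0.0462
time: 23.42
tool_pos: [0.4808, -0.146, 0.0114]
ee_rot: [-1.568, -0.001, -0.614]
wrist_force: [0.0, -0.0, 2.8]
width: 0.0209
```

```bash

python3 -m creep '[[0,-20,0,0,0,0,225],[0,-60,0,0,0,0,225],[0,-75,0,0,0,0,225],[0,-75,0,0,0,0,225],[0,-75,0,0,0,0,225]]'; python3 -c "
from h import *
plan(.5505,-.336,.085,-84.4)
s=robot.snapshot('scene');cv2.imwrite('pics/r2.png',cv2.resize(s['color'][100:260,180:360],None,fx=3.5,fy=3.5))"
```

```text
time: 24.05
tool_pos: [0.4793, -0.1456, 0.0842]
ee_rot: [-1.569, 0.003, -0.614]
wrist_force: [0.8, -0.1, -0.6]
width: 0.021
t 24.05 pos [ 0.4793 -0.1456  0.0842] yaw -35.2->-84.4 w 0.0210 F [ 0.8 -0.1 -0.6]
  shift [ 167.9   -1.5 -114.6] turn [-0.1 49.2 -0.2] dist 203 rows 5
```

View pics/r2.png

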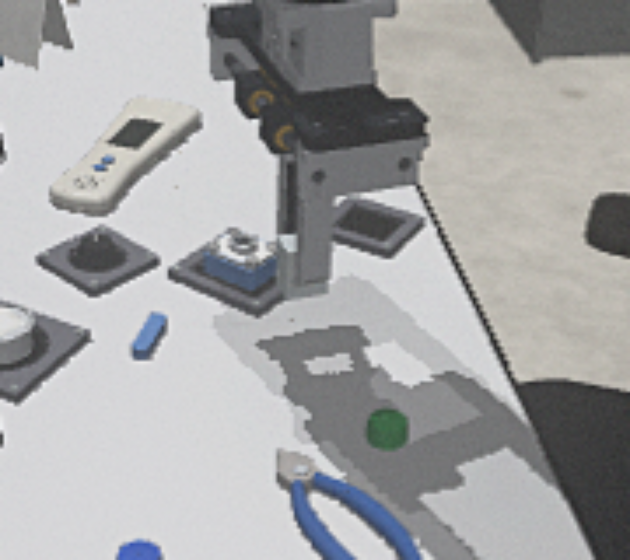

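```bash

python3 -m creep '[[168,-1,-115,0,49,0,225],[168,-1,-115,0,49,0,225],[168,-1,-115,0,49,0,225],[168,-1,-115,0,49,0,225],[168,-1,-115,0,49,0,225]]'; python3 -m creep '[[0,0,0,0,0,0,225],[0,0,0,0,0,0,225]]'; python3 -c "
from h import *
plan(.5505,-.336,.03,-84.4)
s=robot.snapshot('scene');cv2.imwrite('pics/r3.png',cv2.resize(s['color'][80:200,220:340],None,fx=5,fy=5,interpolation=cv2.INTER_CUBIC))
o=robot.get_obs();p=o['tool_pos'];M=R.from_euler('xyz',o['ee_rot']).as_matrix()
for dx in(-10.5,10.5):
  for dz in(-13.5,13.5):
    for dy in(11.5,-22.5): print(dx,dy,dz,((proj(s,p+M@np.array([dx,dy,dz])/1000)-[220,80])*5).round())
print(o['tool_pos'],o['ee_rot'])"
```

```text
time: 24.72
tool_pos: [0.5506, -0.3381, 0.0837]
ee_rot: [-1.572, 0.005, -1.475]
wrist_force: [-0.4, 0.7, -0.2]
width: 0.0204
time: 24.98
tool_pos: [0.5509, -0.3362, 0.0856]
ee_rot: [-1.57, 0.003, -1.467]
wrist_force: [-0.0, 0.2, -1.2]
width: 0.0209
t 24.98 pos [ 0.5509 -0.3362  0.0856] yaw -84.1->-84.4 w 0.0209 F [-0.   0.2 -1.2]
  shift [-0.1 55.6 -0.4] turn [-0.   0.3 -0.2] dist 56 rows 1
-10.5 11.5 -13.5 [347. 309.]
-10.5 -22.5 -13.5 [352. 247.]
-10.5 11.5 13.5 [299. 295.]
-10.5 -22.5 13.5 [302. 233.]
10.5 11.5 -13.5 [366. 292.]
10.5 -22.5 -13.5 [371. 231.]
10.5 11.5 13.5 [318. 279.]
10.5 -22.5 13.5 [322. 218.]
[ 0.55106817 -0.33623189  0.0859428 ] [-1.56961742  0.00282207 -1.46765259]
```

View pics/r3.png

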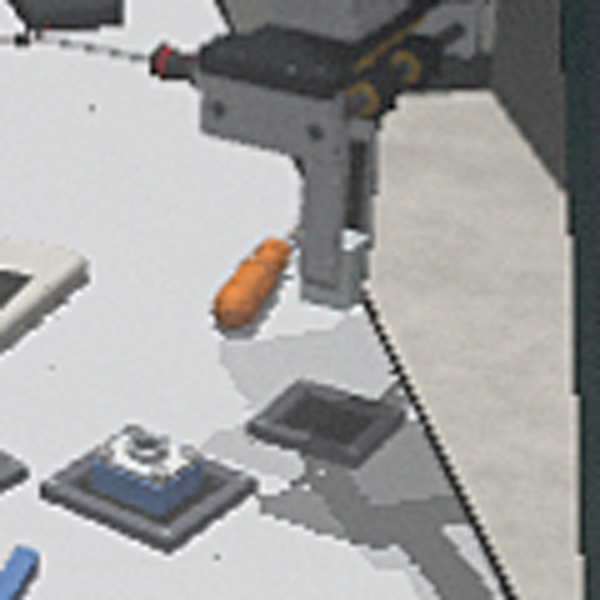

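```bash

python3 -m creep '[[0,25,0,0,0,0,225],[0,50,0,0,0,0,225],[0,65,0,0,0,0,225],[0,67,0,0,0,0,225],[0,67,0,0,0,0,225]]'; python3 -m creep '[[0,1,0,0,0,0,225],[0,2,0,0,0,0,225],[0,2,0,0,0,0,225]]'
```

```text
time: 25.65
tool_pos: [0.552, -0.3369, 0.0204]
ee_rot: [-1.568, 0.001, -1.469]
wrist_force: [0.5, -0.5, 0.1]
width: 0.0212
time: 26.02
tool_pos: [0.5516, -0.3368, 0.0179]
ee_rot: [-1.568, 0.002, -1.469]
wrist_force: [-0.2, -0.5, -0.7]
width: 0.0207
```

```bash

python3 -m creep '[[0,1,0,0,0,0,225],[0,2.5,0,0,0,0,225],[0,2.5,0,0,0,0,225]]'; python3 -m creep '[[0,0.5,0,0,0,0,225],[0,1,0,0,0,0,225],[0,1,0,0,0,0,225]]'
```

```text
time: 26.4
tool_pos: [0.5513, -0.3365, 0.0148]
ee_rot: [-1.569, 0.002, -1.469]
wrist_force: [0.2, 0.1, -0.5]
width: 0.0209
time: 26.78
tool_pos: [0.5515, -0.3367, 0.0145]
ee_rot: [-1.569, 0.002, -1.469]
wrist_force: [-0.7, 0.5, 1.8]
width: 0.021
```

Light contact; release, rise, and back the arm out of view.

```bash

python3 -m creep '[[0,0,0,0,0,0,150],[0,0,0,0,0,0,150],[0,0,0,0,0,0,150],[0,0,0,0,0,0,150],[0,-20,0,0,0,0,150]]'; python3 -m creep '[[0,-60,0,0,0,0,150],[0,-110,0,0,0,0,150],[0,-130,0,0,0,0,150],[60,-130,0,0,0,0,150],[120,-130,-60,0,0,0,150]]';python3 -m creep '[[60,0,-100,0,0,0,150],[120,0,-200,0,0,0,150],[120,0,-250,0,0,0,150],[120,0,-250,0,0,0,150],[120,0,-250,0,0,0,150]]'; python3 - <<'E'
from h import *
s=robot.snapshot('scene');cv2.imwrite('pics/f1.png',cv2.resize(s['color'][130:290,140:320],None,fx=3.5,fy=3.5))
s=robot.snapshot('top');im=ortho(s,.40,.72,-.4,.02,.007,1800);cv2.imwrite('pics/f2.png',im);print(im.shape)
E
```

```text
time: 27.4
tool_pos: [0.55, -0.3357, 0.0325]
ee_rot: [-1.572, 0.005, -1.469]
wrist_force: [-0.7, 0.4, 0.2]
width: 0.0387
time: 28.02
tool_pos: [0.5196, -0.4461, 0.1647]
ee_rot: [-1.567, 0.0, -1.466]
wrist_force: [0.2, -0.7, 0.0]
width: 0.0386
time: 28.65
tool_pos: [0.2779, -0.5916, 0.1651]
ee_rot: [-1.569, -0.0, -1.473]
wrist_force: [-0.2, -0.5, 0.2]
width: 0.0388
(575, 756, 3)
```

View pics/f1.png

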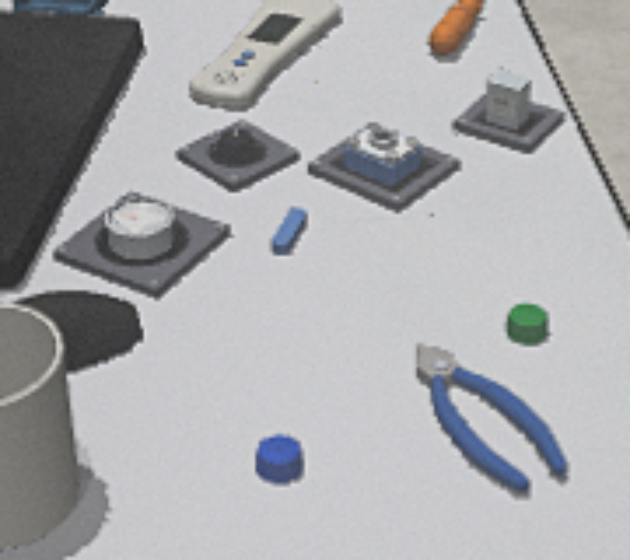

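View pics/f2.png

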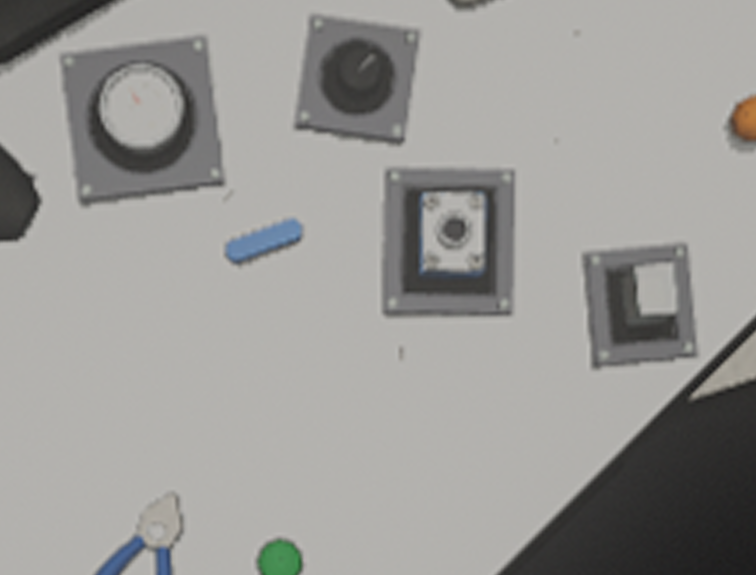

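```bash
python3 - <<'E'
from h import *
s=robot.snapshot('top'); tiles=[]
t=np.linspace(0,2*np.pi,60)
circ=lambda r:np.stack([r*np.cos(t),r*np.sin(t)],1)
rect=lambda a,b:np.array([[-a,-b],[a,-b],[a,b],[-a,b],[-a,-b]])/2
for (x,y,yaw,sh,ph,H) in((.6535,-.0588,0,circ(.0225),circ(.0305),.024),(.6762,-.1785,0,circ(.013),circ(.021),.017),(.5856,-.2293,-90.7,rect(.036,.044),rect(.052,.06),.022),(.5505,-.336,-84.4,rect(.021,.027),rect(.037,.043),.037)):
    c=proj(s,[x,y,.007]); k=7; u0,v0=int(c[0]-21),int(c[1]-21)
    im=cv2.resize(s["color"][v0:v0+42,u0:u0+42],None,fx=k,fy=k,interpolation=cv2.INTER_CUBIC)
    a=np.radians(yaw); Q=np.array([[np.cos(a),-np.sin(a)],[np.sin(a),np.cos(a)]])
    for pts,z,col in((ph,.007,(0,255,255)),(sh,H,(0,0,255))):
        P=np.c_[pts@Q.T+[x,y],np.full(len(pts),z)]
        q=((proj(s,P)-[u0,v0]+.5)*k).astype(int); cv2.polylines(im,[q],False,col,1)
    tiles.append(im)
cv2.imwrite("pics/f3.png",np.vstack([np.hstack(tiles[:2]),np.hstack(tiles[2:])]))
E
```

```text
(no output)
```

View pics/f3.png

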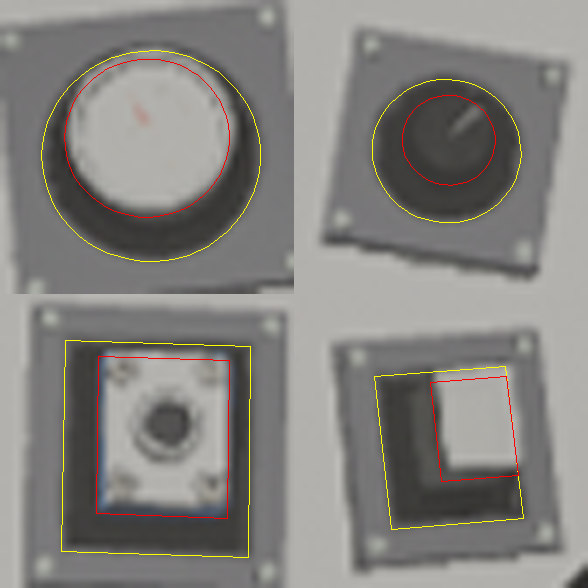

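```bash
python3 -c "
from bench import robot
robot.close_job(); print(robot.get_obs()['time'])"
```

```text
the job is handed in; nothing more can be done
the job is handed in; nothing more can be done
```

I placed the gauge, the black knob, the connector block and the relay in their matching trays and handed the job in at about 29 s of the 88 s allowed. Each part was lowered until the wrist force showed it touching the pocket floor, then released.

- **Fit:** in the last top picture I overlaid the outlines expected for perfectly centred parts. All four sat within about 2 to 3 mm of centre, with the connector and relay visibly square to their pockets.
- **Upright and undisturbed:** the last scene picture shows all four upright. The side cutters, tube clamp and the blue and green look-alike knobs look unmoved in the pictures, though I did not measure their positions again.
- **Connector pick:** I gripped the connector block with the tool tilted 12° along its pads to keep the gripper body clear of the mug. The block was carried and set down level.
- **Disagreements:** the finger openings at grip read up to about 2.5 mm under the given part sizes (42.9 mm for the 45 mm gauge, 23.5 mm for the 26 mm knob). The two cameras also differed by up to about 9 mm on the knob's position before the pick. Neither caused trouble, and no check failed.

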